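# Torque down a digestion vessel cap with a click wrench

## Task

Take the click wrench from its stand, fit its slotted head fully down over the bar on the steel vessel's cap, and tighten the cap clockwise (seen from above) with the handle until the wrench breaks over with a click. Stop turning at once when it clicks, without pulling on through the break-over, then let go and leave the wrench sitting level on the cap. Leave the other things on the bench alone.

Things in the scene. Friction and masses are not known exactly. Their poses are not given: they have to be found in the camera images.
- wrench: Click torque wrench, its head resting level on the stand. Flat round steel head, 85 mm across, 18 mm thick, with a 47 x 15 mm slot right through its middle, and a straight handle to -x reaching 180 mm. Origin: slot centre, at the head's underside; z up; slot's long side along x. Turns with the handle. Mass about 0.36 kg, centre of mass about 25 mm from the origin towards the handle.
- wrench_grip (a point): Good place to grip: middle of the handle's width and height, 100 mm from the slot centre, 11 mm above the head's underside; axes as the wrench's. The aluminium grip is 22 mm wide (y), 20 mm high and runs from 66 to 172 mm from the slot centre; it may be held anywhere. A 16 mm wide neck lies between it and the head.
- wrench_click (a joint): Break-over angle of the handle about the slot centre against the slotted core, rad: 0 before the click. At about 1.0 N m clockwise it breaks over; the torque it takes then falls, to about 0.6 N m at 0.1 rad and 0.2 N m at 0.2 rad, where it meets a solid stop. A click counts from 0.025; beyond 0.15 it is pulled too far. Springs back when let go.
- cap: Round steel screw cap on the vessel, 74 mm across, 22 mm high, with a straight bar across its top, 44 mm long (x), 12 mm wide (y), 16 mm high; the bar's upper 6 mm narrow in two steps to 38 x 6 mm. Origin: on the vertical turning axis at the cap's underside; z up; flat top at z = 22 mm, bar top at 38 mm. The slot fits over the bar either way round, 1.5 mm clear on each side.
- vessel: Steel vessel under the cap, held in a grey bench clamp 120 x 120 mm, fixed to the bench. Origin: centre of the clamp's underside, on the cap's turning axis. The cap's flat top is 100 mm above it.
- stand: Grey plastic block 110 x 100 mm, 45 mm high, fixed, on which the wrench's head rests with the handle overhanging. Origin at its underside, within about 5 mm below the wrench's slot centre at the start; the block runs from 63 mm behind it (-x, handle side) to 47 mm ahead.
- tube_rack: White rack with small tubes, 78 x 210 mm, 60 mm high, loose bystander; origin at centre of underside.
- reagent_bottle: Amber bottle, 68 mm across, 150 mm high, loose bystander; origin at centre of underside.
- beaker: Glass beaker, 70 mm across, 85 mm high, loose bystander; origin at centre of underside.
- tip_box: White closed box, 85 x 120 mm, 60 mm high, loose bystander; origin at centre of underside.
- cap_seat (a point): Centre of the cap's flat top, on which the wrench's underside rests when fully down (axes as the cap's, x along the bar). The cap turns clockwise seen from above against about 0.25 N m for 0.3 to 0.7 rad (not known beforehand, not to be read from poses), then comes tight abruptly.
Not all that is in view belongs to the job. Leave any pink look-alike of the wrench alone.

How it is judged:
On the way, in this order (a step that is already met when the one before it is completed fails the run):
1. the wrench's head is fully down over the bar: underside within 4 mm of the cap's flat top, within 4 mm of its axis (z of wrench in the frame of cap below 0.026 m and horizontal distance between wrench and cap below 0.004 m and angle between the x axis of wrench and the x axis of cap, either way round below 0.15 rad and value of joint wrench_click below 0.02 rad), for 0.2 s.
2. the seated wrench clicks (break-over angle above 0.025 rad) (value of joint wrench_click above 0.025 rad and z of wrench in the frame of cap below 0.028 m and horizontal distance between wrench and cap below 0.005 m), for 0.02 s.
At the end, for the whole second after the job is handed in: The wrench, having clicked, sits released and still on the cap: underside within 4 mm of the cap's flat top, slot centre within 4 mm of the cap's axis, level to 0.08 rad, break-over sprung back below 0.02 rad (z of wrench in the frame of cap below 0.026 m and horizontal distance between wrench and cap below 0.004 m and angle between wrench's own z axis and vertical below 0.08 rad and value of joint wrench_click below 0.02 rad and linear speed of wrench below 0.02 m/s); the robot touches nothing.
It fails at once if the wrench is pulled on past the click (break-over angle above 0.15 rad) (value of joint wrench_click above 0.15 rad).
It fails at once if a bystander is moved by more than 15 mm (distance of any of tube_rack, reagent_bottle, beaker, tip_box from where it was at the start of the episode above 0.015 m).
It also fails if it takes over 72 s, if anything falls off the work surface, if the arm or the gripper's body presses on something with over 40 N, if the wrist force passes 120 N, or if a joint passes its speed limit or range.

## Robot

A 6-joint arm with a two-finger parallel gripper is mounted at the origin on the work surface. World frame = base frame: x ahead of the robot, y to its left, z up, the work surface at z = 0. Lengths are in m, angles in rad, forces in N, time in s.
With the tool pointing down it reaches from about 0.35 to 0.95 m from the base axis. Payload 17.4 kg.
Tool frame: the origin (TCP) lies on the centre line of the jaws, within the pads' length; the fingertips stand 19 mm ahead of it and the grasp point (between the pads) is the TCP (ctrl.tip_reach is the distance from the TCP to the fingertips, in m); y points along the fingers, x is the direction in which the jaws open and shut, and the axes are right-handed (so a half turn about y gives the same grasp; the last joint's range is limited). The gripper opens to 93 mm and grips with 3 to 60 N. Pads are 15 mm wide; open, the fingers measure 128 mm over their backs; the gripper's body (75 mm by 188 mm) begins 65 mm behind the grasp point.
Start: joints at [-1.384, 0.116, 1.442, -0, 1.584, -0.038], TCP at [0.15, -0.658, 0.238] pointing down, gripper open.
Joint ranges: [-2.83, 2.83], [-0.83, 2.19], [0.07, 2.5], [-1.14, 4.28], [0.01, 3], [-2.97, 2.97]. Speed limits (rad/s): [1.89, 1.89, 2.22, 3.14, 3.14, 3.14].

## Interface

Orientations are given as [roll, pitch, yaw] about the fixed x, y, z axes, in that order (R = Rz(yaw) Ry(pitch) Rx(roll)).
In Python, from station import ctrl gives the robot as it stands.
- The arm moves only by the shell command python3 -m inch 'ROWS' [FORCE]. ROWS is JSON, a list of rows, each a list of 7 numbers: the opening in per cent of the stroke, from 0 (shut) to 100 (fully open), then the shift along the tool's x, y, z in cm, then the turn, a rotation vector about the tool's x, y, z in degrees. In form: [[grip, tx, ty, tz, ax, ay, az], ...]. A call has 1 to 20 rows; each row shifts and turns the commanded pose from where the row before left it, along the tool's axes as they then stand; what a row does not reach is not made up. A row lasts 1/8 s, in which the tool goes at most 62.5 mm and 10.7 degrees, less where a joint would pass 70% of its speed; a pose out of reach is approached as far as the arm can. A call with a gripper value outside its range is refused whole. The fingers move at their own pace and stop on an object; FORCE is the grip in N (left out, the last holds). Time passes only in rows, so rows that do not move let the fingers close. It gives the time, the measured TCP pose, the force and the opening at its end, in the units of the state.
- ctrl.read_state(): the state, without advancing time (a new reading comes with each control period).
- ctrl.read_camera(name): name is "scene" or "top"; returns (picture, depth): 384x512x3 uint8, red, green, blue; 384x512 float32, m along the optical axis (not along the pixel's ray), 0 where there is no reading.
- ctrl.get_calibration(name): a dict with "vertical_fov" (degrees; the focal length in pixels is half the picture's height over the tangent of half this angle, whatever the lens; pixels are square), "cx", "cy" (the principal point, pixels), "rvec" (rotation vector, rad) and "tvec" (3), from world to camera coordinates, as OpenCV has them. Camera axes: x right, y down, z forward; pixel columns grow to the right and rows downward; lengths in m; the calibration is good to about 2 mm. A picture is of the moment at which its call begins. get_calibration takes no time and is no camera call.
- ctrl.sign_off(): hands the job in, once; it reports no verdict.
Trained networks look in the newest picture that a camera, given by its name, has taken for a name from the list of things; names that differ only in an ending like _2 or _b are one class to them, and where a whole thing is asked for, a point or a joint stands for the part that bears it (a point fixed in the world has none). Each returns a list of dicts, best first, with "p" (0 to 1); they miss things now and then, are a little off and sometimes report something else, mostly with a low value. They report only what shows in the picture. A call takes as long as a camera call. They do not tell look-alikes from the thing itself.
- ctrl.cut_out(camera, target): "mask" (384x512 bool, what is visible of it).
- ctrl.mark_of(camera, target): "position" ([x, y, z] in m, in world coordinates, good to about 4 mm: a listed point, or the origin of a listed thing).
The state is a dict: "clock": time; "qpos": joint angles; "joint_vel": joint speeds; "tau": joint torques, N m; "tcp_pos": TCP position; "tcp_rot": TCP orientation; "wrist_force": force on the tool from outside, world axes, zero at the start; "torque": the same for the moment, N m; "opening": finger opening in m.
Only numpy, scipy, OpenCV 4.12 (cv2) and the standard library are available. Lean on these libraries where they do the work, as an engineer would, in place of code of your own. Each camera call takes 0.05 s, during which the arm holds its last target.

## Working session

There is one attempt and no reset: what is moved stays moved. The work goes in short steps, Python scripts to look and compute and a shell command to move; the robot and the scene stay as the last step left them, time stands still between calls to the robot, and variables do not carry over. Pictures are saved under pics/ and viewed, and the job is handed in when it is done.

```bash
ls; mkdir -p pics; python3 - <<'E'
from station import ctrl
import cv2,numpy as np
s=ctrl.read_state(); print({k:np.round(v,4).tolist() for k,v in s.items()}, ctrl.tip_reach)
for n in("scene","top"):
    p,d=ctrl.read_camera(n); cv2.imwrite(f"pics/{n}0.png",p[:,:,::-1]); np.save(f"pics/{n}0.npy",d)
    print(n,ctrl.get_calibration(n))
    for t in("wrench","wrench_grip","cap","cap_seat","vessel","stand"):
        print(t,[(round(r["p"],2),np.round(r["position"],4).tolist()) for r in ctrl.mark_of(n,t)])
print(ctrl.read_state()["clock"])
E
```

```text
pics
{'clock': 0.0, 'qpos': [-1.3838, 0.1165, 1.4423, -0.0, 1.584, -0.0379], 'joint_vel': [-0.0002, 0.0015, 0.0006, -0.0004, 0.0007, -0.0009], 'tau': [-0.0003, -72.1278, -62.2603, 0.0778, 0.0238, -0.0001], 'tcp_pos': [0.1504, -0.6578, 0.2369], 'tcp_rot': [-1.5708, 0.0011, -1.346], 'wrist_force': [0.0795, 1.0215, -0.6903], 'torque': [0.0051, -0.0007, 0.04], 'opening': 0.0934} 0.019
scene {'vertical_fov': 48.75640022424806, 'cx': 254.67734171297954, 'cy': 192.5587284965516, 'rvec': array([ 1.17968002,  2.22691854, -1.08014069]), 'tvec': array([ 0.29103814, -0.21050809,  1.63939787])}
wrench [(0.81, [0.2979, -0.1236, -0.0051]), (0.79, [0.5194, -0.2632, 0.0446]), (0.7, [0.3299, -0.4024, -0.0002])]
wrench_grip [(0.7, [0.5157, -0.3542, 0.0623]), (0.68, [0.3249, -0.5023, 0.012]), (0.62, [0.3126, -0.2232, 0.0143])]
cap [(0.97, [0.5807, 0.1375, 0.0816]), (0.33, [0.6447, 0.3636, -0.0007])]
cap_seat []
vessel [(0.85, [0.5817, 0.1349, -0.0031])]
stand [(0.73, [0.5203, -0.2627, 0.0443]), (0.65, [0.5213, -0.2558, -0.0006])]
top {'vertical_fov': 43.469704927813154, 'cx': 255.51808123844017, 'cy': 182.79326740107612, 'rvec': array([ 2.11516695, -2.1730764 ,  0.15792796]), 'tvec': array([0.02377298, 0.57523547, 1.45450882])}
wrench [(0.94, [0.299, -0.1212, -0.0044]), (0.92, [0.337, -0.3993, -0.0005]), (0.57, [0.5169, -0.2604, 0.0461])]
wrench_grip [(0.86, [0.324, -0.5014, 0.0143]), (0.72, [0.5136, -0.3624, 0.0531]), (0.71, [0.3101, -0.2223, 0.0135])]
cap [(0.72, [0.5852, 0.1324, 0.0742])]
cap_seat [(0.67, [0.5857, 0.1359, 0.1013]), (0.17, [0.6445, 0.364, -0.0013])]
vessel [(0.68, [0.5853, 0.1341, 0.0034])]
stand [(0.97, [0.5165, -0.26, -0.0024])]
0.7
```

View pics/scene0.png

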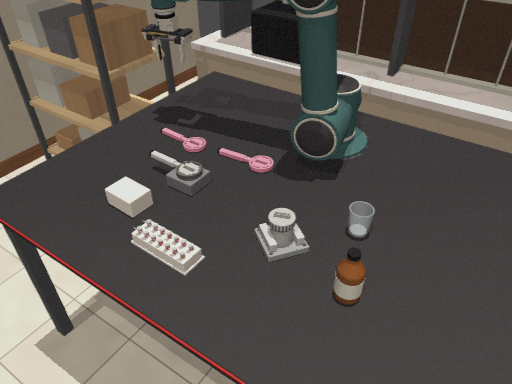

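View pics/top0.png

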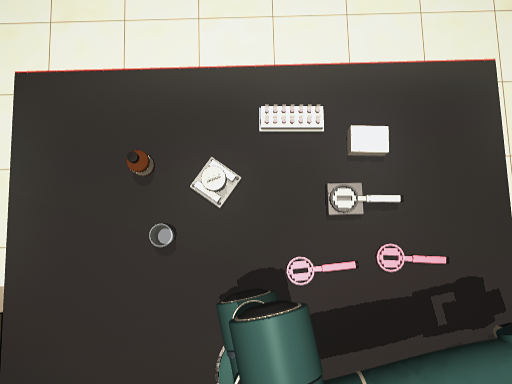

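The silver wrench is on the grey stand at (343,198) in top, with its handle towards -y. The two pink look-alikes are at (300,270) and (390,258), and the cap is at (214,178). Next I measure the handle direction and the bar direction.

```bash
cat > h.py <<'E'
import cv2,numpy as np
from station import ctrl
def cal(n):
    c=ctrl.get_calibration(n); f=192/np.tan(np.radians(c["vertical_fov"]/2))
    R=cv2.Rodrigues(np.array(c["rvec"]))[0]; return f,c["cx"],c["cy"],R,np.array(c["tvec"])
def cloud(n,d):
    f,cx,cy,R,t=cal(n); v,u=np.mgrid[0:384,0:512]
    P=np.stack([(u-cx)/f*d,(v-cy)/f*d,d],-1); W=(P-t)@R
    W[d<=0]=np.nan; return W
def ray(n,u,v,z):
    f,cx,cy,R,t=cal(n); o=-R.T@t; r=R.T@np.array([(u-cx)/f,(v-cy)/f,1]); return o+r*(z-o[2])/r[2]
def proj(n,P):
    f,cx,cy,R,t=cal(n); q=(np.atleast_2d(P)@R.T)+t; return np.c_[cx+f*q[:,0]/q[:,2],cy+f*q[:,1]/q[:,2]]
E
python3 - <<'E'
from h import *
for n,rois in (("top",{"cap":(180,145,250,215),"wr":(320,175,410,225)}),("scene",{"cap":(245,200,315,265),"wr":(140,140,220,200)})):
    p=cv2.imread(f"pics/{n}0.png"); d=np.load(f"pics/{n}0.npy")
    W=cloud(n,d)
    for k,(a,b,c,e) in rois.items():
        cv2.imwrite(f"pics/{n}_{k}.png",cv2.resize(p[b:e,a:c],None,fx=8,fy=8,interpolation=cv2.INTER_CUBIC)[:600,:800])
    # handle points
    x,y,z=W[...,0],W[...,1],W[...,2]
    m=(x>.45)&(x<.58)&(y<-.33)&(y>-.46)&(z>.045)&(z<.09)
    Q=W[m]; 
    vx,vy,x0,y0=cv2.fitLine(Q[:,:2].astype(np.float32),cv2.DIST_HUBER,0,.01,.01).ravel()
    print(n,"handle",m.sum(),Q.mean(0),np.degrees(np.arctan2(vy,vx)),x0,y0,"ymin",np.percentile(Q[:,1],[1,99]),"z",np.percentile(Q[:,2],[5,50,95]))
    m=(np.hypot(x-.583,y-.135)<.06)&(z>.108)&(z<.13)
    Q=W[m]
    if len(Q)>4:
        (r)=cv2.minAreaRect((Q[:,:2]*1000).astype(np.float32)); 
        vx,vy,x0,y0=cv2.fitLine(Q[:,:2].astype(np.float32),cv2.DIST_HUBER,0,.01,.01).ravel()
        print("bar",len(Q),Q.mean(0),r,np.degrees(np.arctan2(vy,vx)),np.percentile(Q[:,2],[5,50,95]))
    m=(np.hypot(x-.583,y-.135)<.05)&(z>.09)&(z<.107); Q=W[m]
    print("cap top",len(Q),cv2.minEnclosingCircle((Q[:,:2]*1000).astype(np.float32)),Q.mean(0))
E
```

```text
top handle 253 [ 0.51496565 -0.38515454  0.06419088] 88.34059 0.51496565 -0.38515455 ymin [-0.43977939 -0.33122696] z [0.05931968 0.06411291 0.0691825 ]
bar 55 [0.58663541 0.13528013 0.11298597] ((588.1383666992188, 131.6664276123047), (15.538904190063477, 50.8153076171875), 28.71879005432129) -66.02983 [0.10834504 0.11295191 0.11822705]
cap top 423 ((586.9722290039062, 135.33531188964844), 37.79727554321289) [0.58621216 0.13508318 0.09849683]
scene handle 183 [ 0.52019444 -0.38223201  0.06032397] 88.915886 0.5220266 -0.38327268 ymin [-0.43843724 -0.33287334] z [0.04909089 0.06229849 0.06711043]
bar 69 [0.58830356 0.13848032 0.11239869] ((587.5003662109375, 138.5994415283203), (14.701860427856445, 42.352970123291016), 17.443172454833984) -70.9644 [0.1084969  0.11232375 0.11648613]
cap top 378 ((586.9747314453125, 138.8563995361328), 39.0716552734375) [0.59362295 0.14182621 0.09849456]
```

```bash
python3 - <<'E'
import cv2,numpy as np
a=cv2.imread("pics/top_cap.png");b=cv2.imread("pics/scene_cap.png")
cv2.imwrite("pics/capboth.png",np.hstack([cv2.resize(a,(400,400)),cv2.resize(b[:520],(400,400))]))
E
```

```text
(no output)
```

View pics/capboth.png

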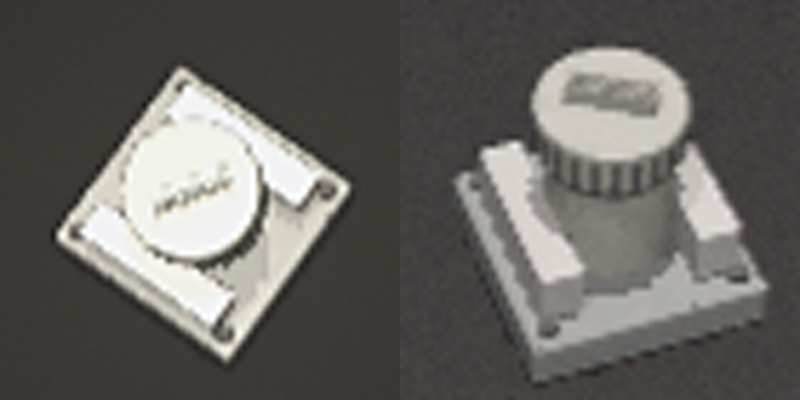

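View pics/top_wr.png

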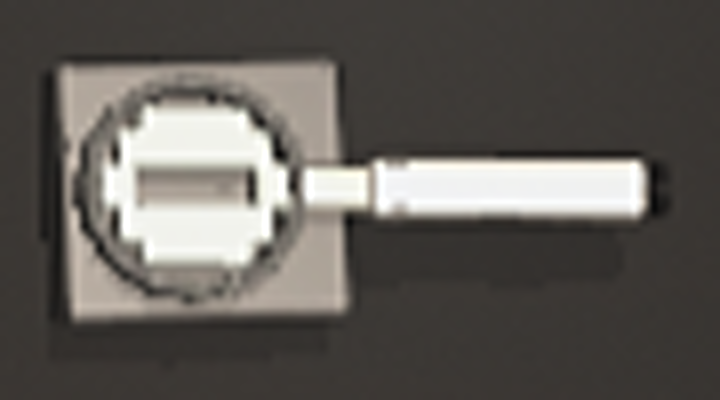

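```bash
python3 - <<'E'
from h import *
for n in("top","scene"):
    D=[];I=[]
    for i in range(12):
        p,d=ctrl.read_camera(n);d=d.astype(float);d[d<=0]=np.nan;D.append(d);I.append(p.astype(float))
    d=np.nanmedian(D,0); np.save(f"pics/{n}_avg.npy",d)
    im=np.mean(I,0).astype(np.uint8)[:,:,::-1]; cv2.imwrite(f"pics/{n}_avg.png",im)
    W=cloud(n,np.nan_to_num(d)); x,y,z=W[...,0],W[...,1],W[...,2]
    for lo in(.106,.108,.110,.112):
        m=(np.hypot(x-.587,y-.137)<.06)&(z>lo)&(z<.13); Q=W[m]
        r=cv2.minAreaRect((Q[:,:2]*1000).astype(np.float32))
        C=np.cov((Q[:,:2]*1000).T); w,v=np.linalg.eigh(C)
        print(n,lo,len(Q),Q.mean(0).round(4),np.array(r[0]).round(1),np.array(r[1]).round(1),r[2],"pca",np.degrees(np.arctan2(v[1,1],v[0,1])).round(1),np.sqrt(w).round(1))
    m=(np.hypot(x-.587,y-.137)<.05)&(z>.09)&(z<.104); Q=W[m]; print(np.median(Q[:,2]),cv2.minEnclosingCircle((Q[:,:2]*1000).astype(np.float32)),len(Q))
    m=(x>.45)&(x<.58)&(y<-.33)&(y>-.44)&(z>.058)&(z<.09); Q=W[m]
    vx,vy,x0,y0=cv2.fitLine(Q[:,:2].astype(np.float32),cv2.DIST_HUBER,0,.01,.01).ravel(); print("handle",np.degrees(np.arctan2(vy,vx)),x0,y0,np.median(Q[:,2]))
    m=(np.hypot(x-.518,y+.26)<.05)&(z>.055)&(z<.08); Q=W[m]; print("head",np.median(Q[:,2]),cv2.minEnclosingCircle((Q[:,:2]*1000).astype(np.float32)),len(Q))
E
```

```text
top 0.106 63 [0.5865 0.1349 0.1122] [587.1 135.3] [11.9 43.5] 20.665451049804688 pca 111.2 [ 3.5 13. ]
top 0.108 58 [0.5869 0.1349 0.1127] [587.1 135.3] [11.8 43.6] 21.082029342651367 pca 111.2 [ 3.4 13. ]
top 0.11 46 [0.5869 0.1354 0.1136] [587.4 136. ] [10.6 40.3] 19.959867477416992 pca 110.1 [ 2.9 12.5]
top 0.112 37 [0.5871 0.1357 0.1143] [587.6 135.4] [ 8.5 38.6] 23.46454429626465 pca 111.5 [ 2.5 12.1]
0.0988796796938407 ((587.0159912109375, 135.16897583007812), 37.61225128173828) 420
handle 88.50823 0.51506615 -0.38445207 0.06451709107336417
head 0.06184001899941439 ((519.0501098632812, -263.71533203125), 46.25190353393555) 518
scene 0.106 77 [0.5884 0.1383 0.1116] [587.2 137.2] [11.3 43.3] 21.548912048339844 pca 110.5 [ 2.7 12.6]
scene 0.108 65 [0.5881 0.1377 0.1125] [586.7 137.6] [11.2 41.4] 22.806743621826172 pca 111.1 [ 2.6 12.4]
scene 0.11 54 [0.5875 0.1377 0.1132] [586.4 137.3] [ 9.5 41.2] 21.034465789794922 pca 110.3 [ 2.4 12.3]
scene 0.112 37 [0.5868 0.1373 0.1141] [586.6 136.1] [ 8.6 38.8] 19.977264404296875 pca 108.8 [ 2.2 11.9]
0.09887740310202207 ((586.5552978515625, 137.36180114746094), 37.59444808959961) 367
handle 88.951096 0.5191042 -0.38605297 0.06401747588237292
head 0.06132306352894132 ((521.2487182617188, -262.41363525390625), 47.04091262817383) 342
```

```bash
python3 -m inch '[[100,0,0,0,0,-9.45,0],[100,0,0,0,0,-9.45,0],[100,0,0,0,0,-9.45,0],[100,0,0,0,0,-9.45,0],[100,0,0,0,0,-9.45,0],[100,0,0,0,0,-9.45,0],[100,0,0,0,0,-9.45,0],[100,0,0,0,0,-9.45,0]]' 60
```

```text
clock: 2.9
tcp_pos: [0.1505, -0.658, 0.2376]
tcp_rot: [-1.571, 0.0, -0.021]
wrist_force: [0.2, -0.1, 0.4]
opening: 0.0933
```

```bash
python3 -m inch '[[100,4,0,3.53,0,0,0],[100,4,0,3.53,0,0,0],[100,4,0,3.53,0,0,0],[100,4,0,3.53,0,0,0],[100,4,0,3.53,0,0,0],[100,4,0,3.53,0,0,0],[100,4,0,3.53,0,0,0],[100,4,0,3.53,0,0,0],[100,4,0,3.53,0,0,0],[100,0,2,0,0,0,0],[100,0,2,0,0,0,0],[100,0,2,0,0,0,0],[100,0,0,0,0,0,0]]'
```

```text
clock: 4.53
tcp_pos: [0.5175, -0.3503, 0.1754]
tcp_rot: [-1.569, 0.003, -0.028]
wrist_force: [0.5, -0.6, -0.1]
opening: 0.093
```

```bash
python3 -m inch '[[100,0,3,0,0,0,0],[100,0,3,0,0,0,0],[100,0,3,0,0,0,0],[100,0,1.5,0,0,0,0],[100,0,1.4,0,0,0,0],[100,0,0,0,0,0,0]]' && python3 - <<'E'
from h import *
p,d=ctrl.read_camera("scene"); cv2.imwrite("pics/pre.png",cv2.resize(p[100:240,80:280,::-1],None,fx=4,fy=4))
E
```

```text
clock: 5.28
tcp_pos: [0.5186, -0.35, 0.0583]
tcp_rot: [-1.57, 0.0, -0.027]
wrist_force: [-1.2, 0.1, -0.2]
opening: 0.0932
```

View pics/pre.png

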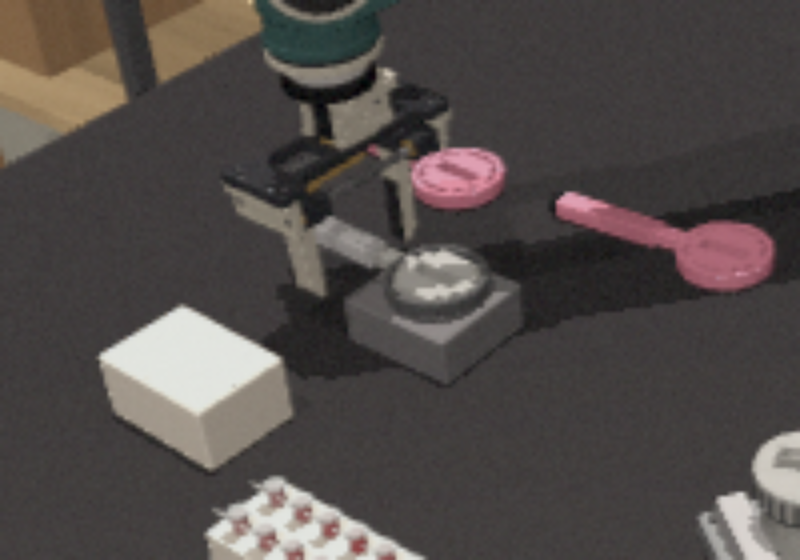

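The jaws straddle the handle at about (370,240) in this crop, clear of the stand. I close the gripper.

```bash
python3 -m inch '[[0,0,0.2,0,0,0,0],[0,0,0,0,0,0,0],[0,0,0,0,0,0,0],[0,0,0,0,0,0,0],[0,0,0,0,0,0,0],[0,0,0,0,0,0,0],[0,0,0,0,0,0,0],[0,0,0,0,0,0,0]]' 60
```

```text
clock: 6.32
tcp_pos: [0.5187, -0.35, 0.0566]
tcp_rot: [-1.571, 0.0, -0.027]
wrist_force: [0.3, 0.3, -0.3]
opening: 0.0218
```

```bash
python3 -m inch '[[0,0,-1,0,0,0,0],[0,0,-2,0,0,0,0],[0,0,-2,0,0,0,0],[0,0,-2,0,0,0,0],[0,0,-2,0,0,0,0],[0,0,-2,0,0,0,0],[0,0,-2,0,0,0,0],[0,0,0,0,0,0,0],[0,0,0,0,0,0,0]]' && python3 - <<'E'
from h import *
print(ctrl.read_state()["tcp_rot"])
p,d=ctrl.read_camera("scene"); cv2.imwrite("pics/lift.png",cv2.resize(p[70:210,80:280,::-1],None,fx=4,fy=4))
W=cloud("scene",d);x,y,z=W[...,0],W[...,1],W[...,2]
m=(np.hypot(x-.519,y+.26)<.05)&(z>.12)&(z<.25); Q=W[m]; A=np.c_[Q[:,:2]-[.519,-.26],np.ones(len(Q))]
print(len(Q),np.linalg.lstsq(A,Q[:,2],rcond=None)[0],cv2.minEnclosingCircle((Q[:,:2]*1000).astype(np.float32)))
E
```

```text
clock: 7.45
tcp_pos: [0.5186, -0.3499, 0.1859]
tcp_rot: [-1.57, 0.001, -0.027]
wrist_force: [0.1, -0.9, -3.7]
opening: 0.0213
[-1.57027104e+00  7.17834120e-04 -2.65033617e-02]
436 [-0.03887139 -0.0434062   0.188254  ] ((523.1135864257812, -262.0169677734375), 48.33223342895508)
```

View pics/lift.png

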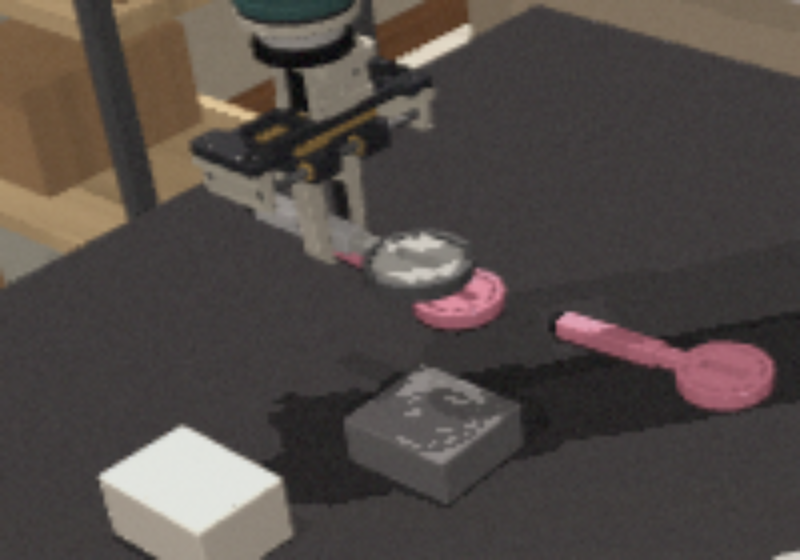

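```bash
python3 -m inch '[[0,0.45,0,2.05,0,0,0],[0,0.9,0,4,0,0,0],[0,0.9,0,4,0,0,0],[0,0.9,0,4,0,0,0],[0,0.9,0,4,0,0,0],[0,0.9,0,4,0,0,0],[0,0.9,0,4,0,0,0],[0,0.9,0,4,0,0,0],[0,0.9,0,4,0,0,0],[0,0.9,0,4,0,0,0],[0,0.45,0,2.4,0,0,0],[0,0,0,0,0,-5,0],[0,0,0,0,0,-6.25,0],[0,0,0,0,0,-6.25,0],[0,0,0,0,0,-5,0],[0,0,0,0,2,0,0],[0,0,0,0,0,0,0],[0,0,0,0,0,0,0]]' && python3 - <<'E'
from h import *
for n in("top","scene"):
    D=[]
    for i in range(8):
        p,d=ctrl.read_camera(n);d=d.astype(float);d[d<=0]=np.nan;D.append(d)
    d=np.nanmedian(D,0);np.save(f"pics/{n}_over.npy",d);cv2.imwrite(f"pics/{n}_over.png",p[:,:,::-1])
    W=cloud(n,np.nan_to_num(d));x,y,z=W[...,0],W[...,1],W[...,2]
    m=(np.hypot(x-.587,y-.1363)<.048)&(z>.16)&(z<.21); Q=W[m]; A=np.c_[Q[:,:2]-[.587,.1363],np.ones(len(Q))]
    print(n,len(Q),np.linalg.lstsq(A,Q[:,2],rcond=None)[0],cv2.minEnclosingCircle((Q[:,:2]*1000).astype(np.float32)))
    print([(round(r["p"],2),np.round(r["position"],4).tolist()) for r in ctrl.mark_of(n,"wrench")])
s=ctrl.read_state();print(s["tcp_pos"],s["tcp_rot"],s["clock"])
E
```

```text
clock: 9.75
tcp_pos: [0.6194, 0.0519, 0.1865]
tcp_rot: [-1.536, 0.0, 0.365]
wrist_force: [-0.4, -0.4, -3.8]
opening: 0.0213
top 372 [-0.00428867  0.03568687  0.19331598] ((587.9471435546875, 133.27052307128906), 44.41191864013672)
[(0.87, [0.5848, 0.137, 0.1758]), (0.77, [0.3347, -0.4008, 0.0013])]
scene 699 [-0.05161562  0.00473852  0.1924323 ] ((587.3326416015625, 134.80062866210938), 45.190162658691406)
[(0.85, [0.3305, -0.401, 0.0034]), (0.64, [0.5865, 0.1347, 0.1814]), (0.5, [0.3019, -0.1236, -0.0038]), (0.15, [0.5839, 0.1377, 0.0836])]
[0.61946139 0.05199281 0.18666432] [-1.53587507e+00 -2.35992566e-05  3.66157692e-01] 10.65
```

```bash
cat > ov.py <<'E'
from h import *
def overlay(n,img,box,sx,sy,z,ang,scale,tilt=0):
    a=np.radians(ang); R=np.array([[np.cos(a),-np.sin(a),0],[np.sin(a),np.cos(a),0],[0,0,1]])
    x0,y0,x1,y1=box
    im=cv2.resize(img[y0:y1,x0:x1],None,fx=scale,fy=scale,interpolation=cv2.INTER_CUBIC)
    def pl(P,c):
        q=proj(n,np.array(P)@R.T+[sx,sy,z]); q=((q+.5-[x0,y0])*scale).astype(np.int32)
        cv2.polylines(im,[q],True,c,1)
    t=np.linspace(0,2*np.pi,60)[:-1]
    for zz,c in((.018,(0,255,0)),(0,(255,0,0))): pl(np.c_[.0425*np.cos(t),.0425*np.sin(t),0*t+zz],c)
    pl([[.0235,.0075,.018],[-.0235,.0075,.018],[-.0235,-.0075,.018],[.0235,-.0075,.018]],(0,0,255))
    pl([[-.172,.011,.021],[-.066,.011,.021],[-.066,-.011,.021],[-.172,-.011,.021]],(0,255,255))
    return im
E
python3 - <<'E'
from ov import *
s=ctrl.read_state(); x,y,z=s["tcp_pos"]; yaw=np.degrees(s["tcp_rot"][2]); a=np.radians(yaw+90)
print(yaw)
sx,sy=x+.0895*np.cos(a),y+.0895*np.sin(a); print(sx,sy)
A=overlay("top",cv2.imread("pics/top_over.png"),(175,130,275,230),sx,sy,z-.011,yaw+90,5.5)
B=overlay("scene",cv2.imread("pics/scene_over.png"),(210,130,330,250),sx,sy,z-.011,yaw+90,5)
cv2.imwrite("pics/ov1.png",A);cv2.imwrite("pics/ov2.png",B)
E
```

```text
20.979290391291688
0.5874176572264806 0.13555984328613838
```

View pics/ov1.png

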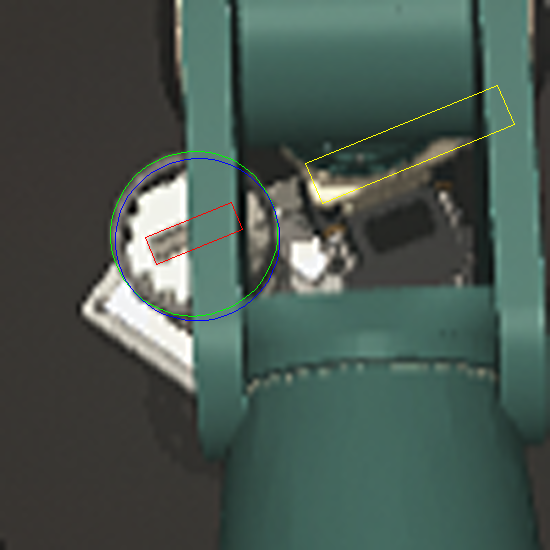

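View pics/ov2.png

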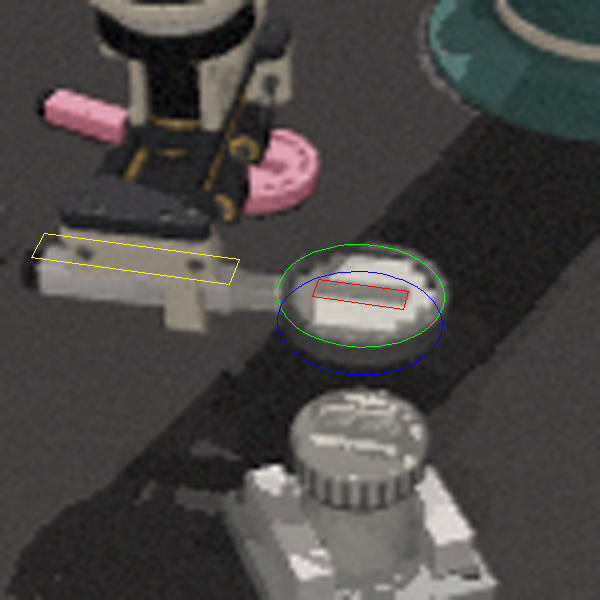

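```bash
cat > fit.py <<'E'
from h import *
from scipy.optimize import minimize
t=np.linspace(0,2*np.pi,90)[:-1]
def hullmask(n,c,r,z0,z1,S=8,box=None):
    x0,y0,x1,y1=box
    P=np.vstack([np.c_[c[0]+r*np.cos(t),c[1]+r*np.sin(t),0*t+z] for z in(z0,z1)])
    q=((proj(n,P)-[x0,y0]+.5)*S)
    h=cv2.convexHull(q.astype(np.float32))
    m=np.zeros(((y1-y0)*S,(x1-x0)*S),np.uint8); cv2.fillConvexPoly(m,np.round(h).astype(np.int32),1)
    return cv2.resize(m.astype(np.float32),(x1-x0,y1-y0),interpolation=cv2.INTER_AREA)
def fit(n,mask,valid,c0,r,z0,z1,box):
    x0,y0,x1,y1=box; M=mask[y0:y1,x0:x1].astype(float); V=valid[y0:y1,x0:x1]
    f=lambda p: (np.abs(hullmask(n,(p[0]/1e3,p[1]/1e3),r,z0+p[2]/1e3 if len(p)>2 else z0,z1+(p[2]/1e3 if len(p)>2 else 0),box=box)-M)*V).sum()
    s=np.array(c0)*1e3
    r=minimize(f,s,method="Nelder-Mead",options=dict(initial_simplex=np.vstack([s]+[s+5*np.eye(len(s))[i] for i in range(len(s))]),xatol=.02,fatol=.05))
    return r.x,r.fun,M.sum()
E
python3 - <<'E'
from fit import *
n="scene"
# cap, from unobstructed averaged depth: pixels above the cap's underside
W=cloud(n,np.nan_to_num(np.load("pics/scene_avg.npy")));x,y,z=W[...,0],W[...,1],W[...,2]
near=np.hypot(x-.587,y-.137)<.06
m=near&(z>.092)
v,u=np.nonzero(m);b=(u.min()-6,v.min()-6,u.max()+7,v.max()+7);print(b)
# cap's flat top + 8 mm of side; bar protrudes inside
for zc in(.0,-.001,-.002): print("cap",zc,fit(n,m,np.ones_like(m),(.587,.137),.037,.092-0*zc,.1+zc,b))
W=cloud(n,np.nan_to_num(np.load("pics/scene_over.npy")));x,y,z=W[...,0],W[...,1],W[...,2]
m=(np.hypot(x-.587,y-.137)<.065)&(z>.155)&(z<.215)
v,u=np.nonzero(m);print(u.min(),u.max(),v.min(),v.max())
cx,cy=proj(n,[[.5874,.1356,.184]])[0]
b=(int(cx-28),int(cy-24),int(cx+28),int(cy+24))
valid=np.ones_like(m)
# exclude neck side : pixels whose ray at z=.185 lies >.03 towards handle
uu,vv=np.meshgrid(np.arange(512),np.arange(384)); 
hd=proj(n,[[.5874+.12*np.cos(np.radians(291)),.1356+.12*np.sin(np.radians(291)),.184]])[0]-[cx,cy]
L=np.linalg.norm(hd);hd/=L; al=(uu-cx)*hd[0]+(vv-cy)*hd[1]; ac=-(uu-cx)*hd[1]+(vv-cy)*hd[0]
valid=~((al>0.028/.12*L)&(np.abs(ac)<9))
print("head",fit(n,m,valid,(.5874,.1356),.0425,.1757,.1937,b))
print("headz",fit(n,m,valid,(.5874,.1356,0),.0425,.1757,.1937,b))
I=np.zeros((384,512,3),np.uint8);I[m]=255;I[~valid]//=2
cv2.imwrite("pics/m.png",cv2.resize(I[b[1]:b[3],b[0]:b[2]],None,fx=8,fy=8,interpolation=0))
E
```

```text
(np.int64(262), np.int64(202), np.int64(302), np.int64(234))
cap 0.0 (array([586.91113424, 137.46714664]), np.float64(26.609375), np.float64(442.0))
cap -0.001 (array([586.53294673, 137.22914984]), np.float64(22.1875), np.float64(442.0))
cap -0.002 (array([586.09414053, 137.00203967]), np.float64(20.46875), np.float64(442.0))
257 299 178 202
head (array([582.2133871 , 133.51981637]), np.float64(35.046875), np.float64(748.0))
headz (array([586.12500643, 135.59566448,   3.14819079]), np.float64(38.71875), np.float64(748.0))
```

View pics/m.png

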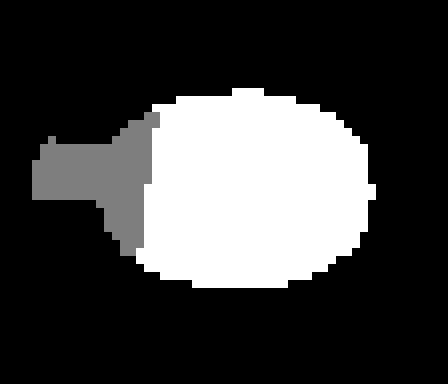

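```bash
cat >> h.py <<'E'
def plane(n,d,c,zlo,zhi,r=.036,it=5):
    W=cloud(n,np.nan_to_num(d));x,y,z=W[...,0],W[...,1],W[...,2]
    m=(np.hypot(x-c[0],y-c[1])<r)&(z>zlo)&(z<zhi);Q=W[m];A=np.c_[Q[:,:2]-c,np.ones(len(Q))];k=np.ones(len(Q),bool)
    for i in range(it):
        s=np.linalg.lstsq(A[k],Q[k,2],rcond=None)[0];e=np.abs(A@s-Q[:,2]);k=e<max(.002,2*np.median(e))
    return s,k.sum()
def w2t(dx,dy,dz):
    from scipy.spatial.transform import Rotation as Ro
    s=ctrl.read_state();R=Ro.from_euler("xyz",s["tcp_rot"]).as_matrix()
    return (R.T@np.array([dx,dy,dz])*100).round(3)
E
python3 - <<'E'
from h import *
for n in("top","scene"):
    print(n,"stand",plane(n,np.load(f"pics/{n}_avg.npy"),[.518,-.2605],.05,.075))
    print(n,"over",plane(n,np.load(f"pics/{n}_over.npy"),[.587,.1355],.18,.21))
print(w2t(0,0,-.05))
E
```

```text
top stand (array([0.0049231 , 0.00409363, 0.06193456]), np.int64(295))
top over (array([-0.01724465,  0.02259387,  0.19464584]), np.int64(155))
scene stand (array([0.00583355, 0.00422827, 0.06139433]), np.int64(173))
scene over (array([-0.01220722,  0.02586908,  0.19440634]), np.int64(280))
[-0.     4.997 -0.175]
```

```bash
python3 -m inch '[[0,0,0,0,-1.5,0,0],[0,0,1.3,0,0,0,0],[0,0,2,0,0,0,0],[0,0,1.5,0,0,0,0],[0,0,0.5,0,0,0,0],[0,0,0,0,0,0,0]]' && python3 - <<'E'
from ov import *
for n in("top","scene"):
    D=[]
    for i in range(8):
        p,d=ctrl.read_camera(n);d=d.astype(float);d[d<=0]=np.nan;D.append(d)
    d=np.nanmedian(D,0);np.save(f"pics/{n}_low.npy",d);cv2.imwrite(f"pics/{n}_low.png",p[:,:,::-1])
    print(plane(n,d,[.587,.1355],.125,.16))
s=ctrl.read_state(); x,y,z=s["tcp_pos"]; yaw=np.degrees(s["tcp_rot"][2]); a=np.radians(yaw+90)
sx,sy=x+.0895*np.cos(a),y+.0895*np.sin(a); print(s["tcp_pos"],s["tcp_rot"],yaw,sx,sy)
cv2.imwrite("pics/ov4.png",overlay("scene",cv2.imread("pics/scene_low.png"),(240,170,320,240),sx,sy,z-.011,yaw+90,8))
cv2.imwrite("pics/ov3.png",overlay("top",cv2.imread("pics/top_low.png"),(175,140,245,220),sx,sy,z-.011,yaw+90,7))
E
```

```text
clock: 11.4
tcp_pos: [0.6192, 0.0524, 0.1333]
tcp_rot: [-1.562, 0.001, 0.366]
wrist_force: [-1.4, -0.8, -2.8]
opening: 0.0216
(array([0.02436183, 0.00450582, 0.13949524]), np.int64(121))
(array([-0.00050408,  0.00144377,  0.13922019]), np.int64(274))
[0.61928139 0.05245954 0.13365092] [-1.56201822e+00  2.67417250e-05  3.66243952e-01] 20.98423272954547 0.587230453101635 0.13602380978350276
```

View pics/ov4.png

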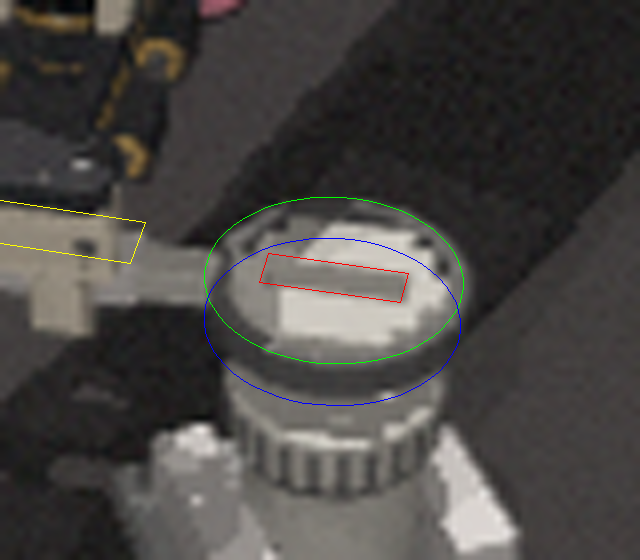

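View pics/ov3.png

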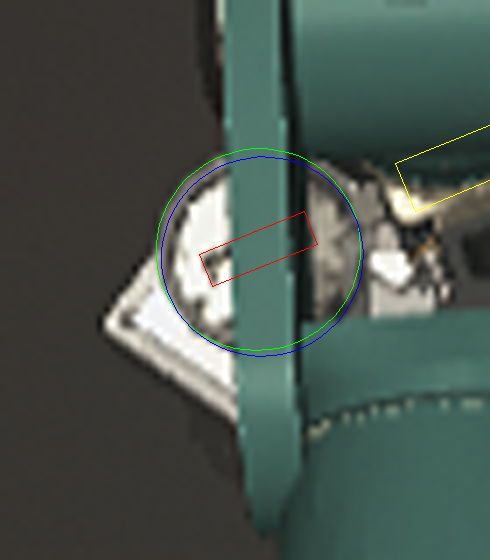

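```bash
python3 -m inch '[[0,0,0,0.07,0,0,0],[0,0,0.5,0,0,0,0],[0,0,0.4,0,0,0,0],[0,0,0,0,0,0,0]]' && python3 -m inch '[[0,0,0.3,0,0,0,0],[0,0,0,0,0,0,0]]'
```

```text
clock: 12.7
tcp_pos: [0.6188, 0.0531, 0.124]
tcp_rot: [-1.562, 0.001, 0.366]
wrist_force: [0.7, 0.3, -3.8]
opening: 0.0218
clock: 12.95
tcp_pos: [0.6189, 0.0532, 0.1214]
tcp_rot: [-1.562, 0.0, 0.366]
wrist_force: [-0.6, 0.0, -3.5]
opening: 0.0212
```

```bash
python3 -m inch '[[0,0,0.2,0,0,0,0],[0,0,0,0,0,0,0]]' && python3 -m inch '[[0,0,0.2,0,0,0,0],[0,0,0,0,0,0,0]]'; python3 -m inch '[[0,0,0.2,0,0,0,0],[0,0,0,0,0,0,0]]'
```

```text
clock: 13.2
tcp_pos: [0.619, 0.0532, 0.1195]
tcp_rot: [-1.562, 0.0, 0.366]
wrist_force: [-0.8, -0.4, -2.8]
opening: 0.0215
clock: 13.45
tcp_pos: [0.6189, 0.0532, 0.1174]
tcp_rot: [-1.562, 0.0, 0.366]
wrist_force: [0.2, -0.3, -3.2]
opening: 0.0212
clock: 13.7
tcp_pos: [0.6189, 0.0532, 0.1155]
tcp_rot: [-1.562, 0.0, 0.366]
wrist_force: [0.1, 0.0, -3.7]
opening: 0.0213
```

```bash
python3 -m inch '[[0,0,0.2,0,0,0,0],[0,0,0,0,0,0,0]]' && python3 -m inch '[[0,0,0.15,0,0,0,0],[0,0,0,0,0,0,0]]'; python3 - <<'E'
from h import *
for n in("top","scene"):
    D=[]
    for i in range(4):
        p,d=ctrl.read_camera(n);d=d.astype(float);d[d<=0]=np.nan;D.append(d)
    print(plane(n,np.nanmedian(D,0),[.587,.1355],.1,.14))
E
```

```text
clock: 13.95
tcp_pos: [0.6189, 0.0532, 0.1134]
tcp_rot: [-1.562, 0.0, 0.366]
wrist_force: [-0.3, 0.1, -3.4]
opening: 0.0214
clock: 14.2
tcp_pos: [0.6189, 0.0532, 0.112]
tcp_rot: [-1.562, 0.0, 0.366]
wrist_force: [-0.3, -0.1, -3.8]
opening: 0.0214
(array([-0.00611335, -0.01099616,  0.11759526]), np.int64(114))
(array([-0.00115034,  0.00362676,  0.11761   ]), np.int64(286))
```

```bash
python3 -m inch '[[0,0,0.1,0,0,0,0],[0,0,0,0,0,0,0]]' && python3 -m inch '[[0,0,0.1,0,0,0,0],[0,0,0,0,0,0,0]]'
```

```text
clock: 14.85
tcp_pos: [0.619, 0.0532, 0.1113]
tcp_rot: [-1.562, -0.0, 0.366]
wrist_force: [0.7, -1.2, -1.5]
opening: 0.0215
clock: 15.1
tcp_pos: [0.6192, 0.0532, 0.1107]
tcp_rot: [-1.562, -0.001, 0.366]
wrist_force: [-0.9, -2.0, 4.2]
opening: 0.0215
```

```bash
cat > mon.py <<'E'
from h import *
c=np.array([.5868,.1363])
out=[]
for i in range(4):
    s=ctrl.read_state(); F=np.array(s["wrist_force"]);T=np.array(s["torque"]);r=np.array(s["tcp_pos"])[:2]-c
    out.append([r[0]*F[1]-r[1]*F[0], T[2], *F, *T]); ctrl.read_camera("scene") if i<3 else 0
o=np.mean(out,0); print("Mz from F %.3f  Tz %.3f sum %.3f F %s T %s"%(o[0],o[1],o[0]+o[1],o[2:5].round(1),o[5:].round(2)), "yaw %.2f L %.4f z %.4f ang %.2f"%(np.degrees(s["tcp_rot"][2]),np.hypot(*r),s["tcp_pos"][2],np.degrees(np.arctan2(r[1],r[0]))),s["clock"])
E
python3 mon.py; python3 -m inch '[[0,-0.466,0,0.012,0,3,0],[0,0,0,0,0,0,0]]'; python3 mon.py
```

```text
Mz from F -0.092  Tz 0.074 sum -0.018 F [-0.1 -2.7  4.1] T [-0.28  0.02  0.07] yaw 20.98 L 0.0892 z 0.1106 ang -68.72 15.25
clock: 15.5
tcp_pos: [0.6149, 0.0517, 0.1106]
tcp_rot: [-1.562, -0.001, 0.314]
wrist_force: [3.0, -1.8, 4.0]
opening: 0.0215
Mz from F 0.217  Tz -0.185 sum 0.032 F [ 3.4 -2.4  4.6] T [-0.11 -0.63 -0.19] yaw 18.03 L 0.0891 z 0.1105 ang -71.57 15.65
```

```bash
for i in 1; do python3 -m inch '[[0,-0.466,0,0.012,0,3,0],[0,0,0,0,0,0,0]]'; done; python3 mon.py; python3 -m inch '[[0,-0.466,0,0.012,0,3,0],[0,0,0,0,0,0,0]]'; python3 mon.py
```

```text
clock: 15.9
tcp_pos: [0.6104, 0.0503, 0.1106]
tcp_rot: [-1.563, -0.0, 0.261]
wrist_force: [3.9, -2.6, 4.8]
opening: 0.0216
Mz from F 0.281  Tz -0.213 sum 0.069 F [ 4.  -2.7  5.2] T [-0.26 -0.71 -0.21] yaw 15.02 L 0.0892 z 0.1105 ang -74.58 16.05
clock: 16.3
tcp_pos: [0.6059, 0.0491, 0.1106]
tcp_rot: [-1.563, 0.0, 0.209]
wrist_force: [4.8, -2.9, 5.7]
opening: 0.0217
Mz from F 0.327  Tz -0.205 sum 0.122 F [ 4.5 -3.4  5.4] T [-0.37 -0.75 -0.2 ] yaw 12.02 L 0.0893 z 0.1105 ang -77.59 16.45
```

```bash
python3 -m inch '[[0,-0.466,0,0.012,0,3,0],[0,0,0,0,0,0,0]]'; python3 mon.py;  python3 - <<'E'
from ov import *
p,d=ctrl.read_camera("scene")
s=ctrl.read_state(); x,y,z=s["tcp_pos"]; yaw=np.degrees(s["tcp_rot"][2]); a=np.radians(yaw+90)
cv2.imwrite("pics/ov5.png",overlay("scene",p[:,:,::-1].copy(),(230,170,320,240),x+.0892*np.cos(a),y+.0892*np.sin(a),z-.011,yaw+90,8))
E
```

```text
clock: 16.7
tcp_pos: [0.6013, 0.0482, 0.1106]
tcp_rot: [-1.563, 0.001, 0.157]
wrist_force: [4.3, -4.6, 5.5]
opening: 0.0214
Mz from F 0.246  Tz -0.226 sum 0.020 F [ 3.5 -4.5  5.3] T [-0.51 -0.76 -0.23] yaw 9.01 L 0.0893 z 0.1105 ang -80.58 16.85
```

View pics/ov5.png

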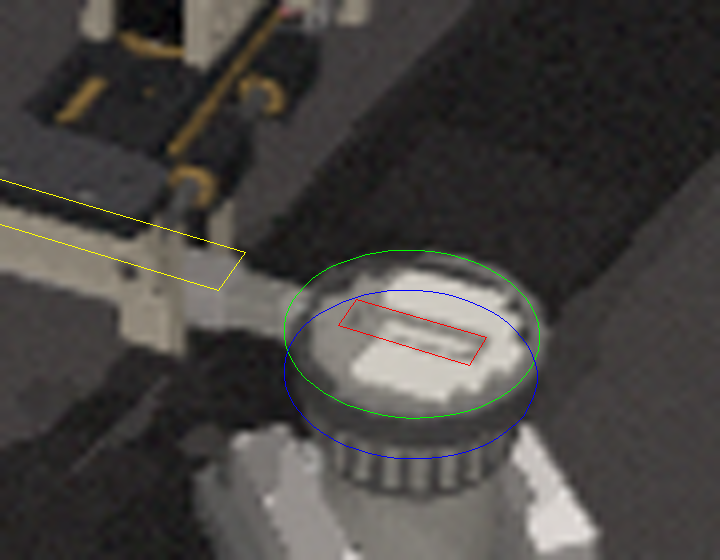

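```bash
python3 -m inch '[[0,-0.466,0,0.012,0,3,0],[0,0,0,0,0,0,0]]'; python3 mon.py; python3 -m inch '[[0,-0.311,0,0.005,0,2,0],[0,0,0,0,0,0,0]]'; python3 mon.py
```

```text
clock: 17.15
tcp_pos: [0.5967, 0.0475, 0.1106]
tcp_rot: [-1.563, 0.001, 0.104]
wrist_force: [4.0, -4.4, 4.6]
opening: 0.0215
Mz from F 0.302  Tz -0.225 sum 0.077 F [ 4.  -4.9  5.2] T [-0.62 -0.77 -0.22] yaw 6.01 L 0.0894 z 0.1106 ang -83.56 17.3
clock: 17.55
tcp_pos: [0.5937, 0.0472, 0.1107]
tcp_rot: [-1.563, 0.001, 0.07]
wrist_force: [4.8, -5.7, 5.8]
opening: 0.0216
Mz from F 0.368  Tz -0.226 sum 0.143 F [ 4.5 -5.1  5.8] T [-0.69 -0.82 -0.23] yaw 4.01 L 0.0894 z 0.1106 ang -85.53 17.7
```

```bash
python3 -m inch '[[0,-0.311,0,0.005,0,2,0],[0,0,0,0,0,0,0]]'; python3 mon.py
```

```text
clock: 17.95
tcp_pos: [0.5906, 0.0469, 0.1107]
tcp_rot: [-1.563, 0.002, 0.035]
wrist_force: [4.3, -5.8, 4.7]
opening: 0.0217
Mz from F 0.331  Tz -0.243 sum 0.087 F [ 4.  -6.   5.5] T [-0.82 -0.81 -0.24] yaw 2.01 L 0.0895 z 0.1106 ang -87.52 18.1
```

```bash
python3 -m inch '[[0,-0.311,0,-0.02,0,2,0],[0,0,0,0,0,0,0]]'; python3 mon.py
```

```text
clock: 18.35
tcp_pos: [0.5875, 0.0468, 0.1106]
tcp_rot: [-1.563, 0.002, -0.0]
wrist_force: [3.7, -3.8, 4.9]
opening: 0.0215
Mz from F 0.344  Tz -0.265 sum 0.079 F [ 3.9 -4.4  5.1] T [-0.61 -0.83 -0.27] yaw 0.01 L 0.0895 z 0.1106 ang -89.53 18.5
```

```bash
python3 -m inch '[[0,-0.311,0,0,0,2,0],[0,0,0,0,0,0,0]]'; python3 mon.py
```

```text
clock: 18.75
tcp_pos: [0.5844, 0.0468, 0.1107]
tcp_rot: [-1.563, 0.002, -0.035]
wrist_force: [3.7, -5.1, 5.0]
opening: 0.0217
Mz from F 0.384  Tz -0.269 sum 0.115 F [ 4.2 -4.9  5.4] T [-0.61 -0.85 -0.27] yaw -1.98 L 0.0896 z 0.1106 ang -91.51 18.9
```

```bash
python3 -m inch '[[0,-0.311,0,0,0,2,0],[0,0,0,0,0,0,0]]'; python3 mon.py
```

```text
clock: 19.15
tcp_pos: [0.5813, 0.0468, 0.1107]
tcp_rot: [-1.563, 0.002, -0.07]
wrist_force: [4.2, -5.1, 5.2]
opening: 0.0213
Mz from F 0.408  Tz -0.272 sum 0.136 F [ 4.3 -5.1  5.3] T [-0.66 -0.87 -0.27] yaw -3.99 L 0.0896 z 0.1106 ang -93.51 19.3
```

```bash
python3 -m inch '[[0,-0.311,0,0,0,2,0],[0,0,0,0,0,0,0]]'; python3 mon.py
```

```text
clock: 19.55
tcp_pos: [0.5782, 0.0471, 0.1107]
tcp_rot: [-1.564, 0.003, -0.105]
wrist_force: [3.9, -5.1, 5.9]
opening: 0.0217
Mz from F 0.397  Tz -0.268 sum 0.129 F [ 3.9 -5.5  5.1] T [-0.72 -0.87 -0.27] yaw -5.99 L 0.0897 z 0.1107 ang -95.49 19.7
```

```bash
python3 -m inch '[[0,-0.311,0,0,0,2,0],[0,0,0,0,0,0,0]]'; python3 mon.py
```

```text
clock: 19.95
tcp_pos: [0.5751, 0.0474, 0.1107]
tcp_rot: [-1.564, 0.003, -0.14]
wrist_force: [4.5, -5.5, 5.1]
opening: 0.0216
Mz from F 0.434  Tz -0.299 sum 0.136 F [ 4.2 -5.2  5.2] T [-0.73 -0.85 -0.3 ] yaw -7.99 L 0.0897 z 0.1106 ang -97.48 20.1
```

```bash
python3 -m inch '[[0,-0.311,0,0,0,2,0],[0,0,0,0,0,0,0]]'; python3 mon.py
```

```text
clock: 20.35
tcp_pos: [0.572, 0.0478, 0.1107]
tcp_rot: [-1.564, 0.003, -0.175]
wrist_force: [3.7, -5.7, 5.4]
opening: 0.0217
Mz from F 0.413  Tz -0.277 sum 0.136 F [ 3.8 -5.2  5.3] T [-0.74 -0.84 -0.28] yaw -9.99 L 0.0897 z 0.1106 ang -99.47 20.5
```

```bash
python3 -m inch '[[0,-0.311,0,0,0,2,0],[0,0,0,0,0,0,0]]'; python3 mon.py
```

```text
clock: 20.75
tcp_pos: [0.5689, 0.0483, 0.1107]
tcp_rot: [-1.564, 0.003, -0.21]
wrist_force: [3.9, -5.9, 5.0]
opening: 0.0212
Mz from F 0.423  Tz -0.316 sum 0.107 F [ 3.7 -5.6  5.8] T [-0.76 -0.86 -0.32] yaw -11.99 L 0.0898 z 0.1106 ang -101.46 20.9
```

```bash
python3 -m inch '[[0,-0.311,0,0,0,2,0],[0,0,0,0,0,0,0]]'; python3 mon.py
```

```text
clock: 21.15
tcp_pos: [0.5659, 0.0489, 0.1107]
tcp_rot: [-1.564, 0.004, -0.245]
wrist_force: [3.8, -5.6, 5.0]
opening: 0.0219
Mz from F 0.435  Tz -0.336 sum 0.099 F [ 3.6 -5.8  4.7] T [-0.79 -0.83 -0.34] yaw -13.99 L 0.0898 z 0.1106 ang -103.46 21.3
```

```bash
python3 -m inch '[[0,-0.311,0,0,0,2,0],[0,0,0,0,0,0,0]]'; python3 mon.py
```

```text
clock: 21.55
tcp_pos: [0.5628, 0.0497, 0.1107]
tcp_rot: [-1.564, 0.004, -0.28]
wrist_force: [3.7, -5.9, 4.7]
opening: 0.0217
Mz from F 0.464  Tz -0.327 sum 0.137 F [ 3.8 -5.8  4.9] T [-0.82 -0.86 -0.33] yaw -15.99 L 0.0899 z 0.1107 ang -105.43 21.7
```

```bash
python3 -m inch '[[0,-0.311,0,0,0,2,0],[0,0,0,0,0,0,0]]'; python3 mon.py
```

```text
clock: 21.95
tcp_pos: [0.5599, 0.0505, 0.1107]
tcp_rot: [-1.565, 0.004, -0.315]
wrist_force: [3.9, -6.2, 4.9]
opening: 0.0216
Mz from F 0.452  Tz -0.344 sum 0.107 F [ 3.5 -5.6  5. ] T [-0.85 -0.84 -0.34] yaw -17.99 L 0.0899 z 0.1107 ang -107.41 22.1
```

```bash
python3 -m inch '[[0,-0.311,0,0.01,0,2,0],[0,0,0,0,0,0,0]]'; python3 mon.py;  python3 - <<'E'
from ov import *
p,d=ctrl.read_camera("scene")
s=ctrl.read_state(); x,y,z=s["tcp_pos"]; yaw=np.degrees(s["tcp_rot"][2]); a=np.radians(yaw+90)
cv2.imwrite("pics/ov6.png",overlay("scene",p[:,:,::-1].copy(),(220,170,320,240),x+.0892*np.cos(a),y+.0892*np.sin(a),z-.011,yaw+90,8))
E
```

```text
clock: 22.35
tcp_pos: [0.5569, 0.0515, 0.1107]
tcp_rot: [-1.565, 0.004, -0.349]
wrist_force: [3.4, -7.8, 5.8]
opening: 0.0217
Mz from F 0.470  Tz -0.271 sum 0.198 F [ 3.  -7.1  5.5] T [-0.99 -0.72 -0.27] yaw -19.99 L 0.0899 z 0.1107 ang -109.41 22.5
```

View pics/ov6.png

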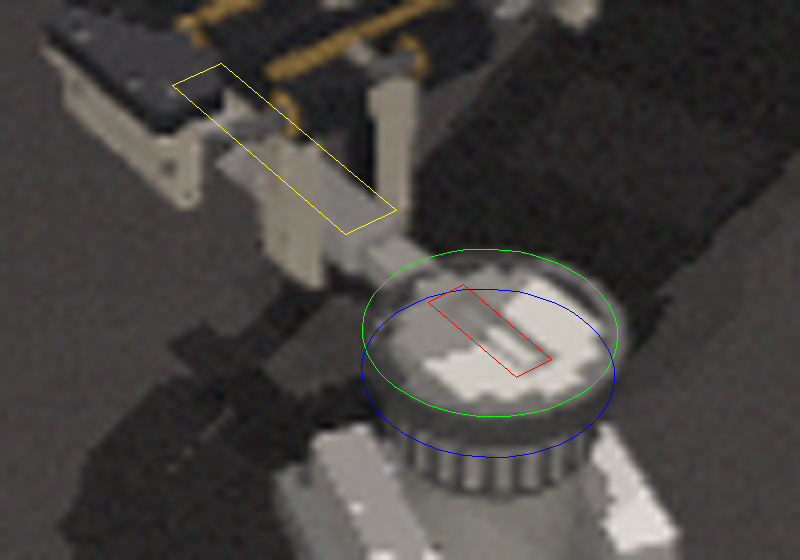

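```bash
python3 -m inch '[[0,-0.155,0,0,0,1,0],[0,0,0,0,0,0,0]]'; python3 mon.py
```

```text
clock: 22.8
tcp_pos: [0.5554, 0.052, 0.1107]
tcp_rot: [-1.565, 0.005, -0.367]
wrist_force: [2.4, -7.9, 6.1]
opening: 0.0213
Mz from F 0.409  Tz -0.180 sum 0.229 F [ 2.1 -7.3  6.3] T [-1.04 -0.73 -0.18] yaw -20.99 L 0.0900 z 0.1107 ang -110.40 22.95
```

```bash
python3 -m inch '[[0,-0.155,0,0,0,1,0],[0,0,0,0,0,0,0]]'; python3 mon.py
```

```text
clock: 23.2
tcp_pos: [0.5539, 0.0525, 0.1107]
tcp_rot: [-1.565, 0.005, -0.384]
wrist_force: [1.8, -7.6, 6.4]
opening: 0.0212
Mz from F 0.416  Tz -0.080 sum 0.337 F [ 1.9 -7.8  5.9] T [-1.09 -0.58 -0.08] yaw -21.98 L 0.0900 z 0.1107 ang -111.43 23.35
```

```bash
python3 -m inch '[[0,-0.155,0,0,0,1,0],[0,0,0,0,0,0,0]]'; python3 mon.py
```

```text
clock: 23.6
tcp_pos: [0.5527, 0.053, 0.1107]
tcp_rot: [-1.565, 0.004, -0.401]
wrist_force: [4.2, -8.1, 3.9]
opening: 0.0213
Mz from F 0.672  Tz 0.059 sum 0.731 F [ 4.6 -8.5  4.6] T [-1.3  -0.98  0.06] yaw -22.97 L 0.0900 z 0.1107 ang -112.26 23.75
```

```bash
python3 -m inch '[[0,-0.155,0,0,0,1,0],[0,0,0,0,0,0,0]]'; python3 mon.py
```

```text
clock: 24.0
tcp_pos: [0.5514, 0.0535, 0.1108]
tcp_rot: [-1.565, 0.004, -0.419]
wrist_force: [6.5, -8.9, 3.7]
opening: 0.0216
Mz from F 0.839  Tz 0.177 sum 1.016 F [ 6.2 -9.3  4.1] T [-1.47 -1.3   0.18] yaw -23.97 L 0.0900 z 0.1108 ang -113.11 24.15
```

```bash
python3 -m inch '[[0,-0.155,0,0,0,1,0],[0,0,0,0,0,0,0]]'; python3 mon.py
```

```text
clock: 24.4
tcp_pos: [0.5499, 0.0542, 0.1108]
tcp_rot: [-1.566, 0.004, -0.436]
wrist_force: [6.2, -8.8, 5.0]
opening: 0.0216
Mz from F 0.802  Tz 0.156 sum 0.959 F [ 5.6 -9.3  4.5] T [-1.46 -1.17  0.16] yaw -24.97 L 0.0900 z 0.1108 ang -114.14 24.55
```

```bash
python3 -m inch '[[0,-0.155,0,0,0,1,0],[0,0,0,0,0,0,0]]'; python3 mon.py
```

```text
clock: 24.8
tcp_pos: [0.5485, 0.0548, 0.1108]
tcp_rot: [-1.566, 0.004, -0.454]
wrist_force: [4.9, -9.4, 5.4]
opening: 0.0215
Mz from F 0.790  Tz 0.132 sum 0.922 F [ 5.3 -9.4  5.1] T [-1.45 -1.04  0.13] yaw -25.97 L 0.0901 z 0.1107 ang -115.17 24.95
```

```bash
python3 -m inch '[[0,-0.155,0,0,0,1,0],[0,0,0,0,0,0,0]]'; python3 mon.py
```

```text
clock: 25.2
tcp_pos: [0.547, 0.0556, 0.1107]
tcp_rot: [-1.566, 0.005, -0.471]
wrist_force: [3.0, -8.9, 5.6]
opening: 0.0216
Mz from F 0.652  Tz 0.129 sum 0.781 F [ 3.7 -8.9  5. ] T [-1.42 -0.89  0.13] yaw -26.97 L 0.0901 z 0.1107 ang -116.21 25.35
```

```bash
python3 -m inch '[[0,0.155,0,0,0,-1,0],[0,0.155,0,0,0,-1,0],[0,0.155,0,0,0,-1,0],[0,0,0,0,0,0,0]]'; python3 mon.py
```

```text
clock: 25.85
tcp_pos: [0.5515, 0.0535, 0.1107]
tcp_rot: [-1.565, 0.004, -0.418]
wrist_force: [6.9, -8.2, 4.3]
opening: 0.0217
Mz from F 0.824  Tz 0.204 sum 1.028 F [ 6.3 -8.5  4.5] T [-1.38 -1.31  0.2 ] yaw -23.97 L 0.0900 z 0.1108 ang -113.11 26.0
```

```bash
python3 -m inch '[[0,0.155,0,0,0,-1,0],[0,0.155,0,0,0,-1,0],[0,0,0,0,0,0,0]]'; python3 mon.py
```

```text
clock: 26.38
tcp_pos: [0.5537, 0.0526, 0.1106]
tcp_rot: [-1.565, 0.006, -0.383]
wrist_force: [0.8, -6.4, 7.4]
opening: 0.0215
Mz from F 0.221  Tz -0.174 sum 0.046 F [ 0.2 -6.1  6.9] T [-0.76 -0.27 -0.17] yaw -21.98 L 0.0900 z 0.1106 ang -111.57 26.525
```

```bash
python3 -m inch '[[0,0,-0.05,-0.04,0,0,0],[0,0,0,0,0,0,0]]' 10; python3 mon.py; python3 -m inch '[[40,0,0,0,0,0,0],[40,0,0,0,0,0,0],[40,0,0,0,0,0,0],[70,0,0,0,0,0,0],[70,0,0,0,0,0,0],[70,0,0,0,0,0,0]]'; python3 mon.py
```

```text
clock: 26.78
tcp_pos: [0.5533, 0.0528, 0.1106]
tcp_rot: [-1.564, 0.006, -0.384]
wrist_force: [2.4, -0.1, 1.4]
opening: 0.0219
Mz from F 0.202  Tz 0.112 sum 0.314 F [ 2.6  0.5 -0. ] T [-0.03 -0.53  0.11] yaw -22.00 L 0.0900 z 0.1107 ang -111.80 26.925
clock: 27.68
tcp_pos: [0.5534, 0.0526, 0.1109]
tcp_rot: [-1.564, 0.006, -0.384]
wrist_force: [0.3, 0.5, 0.0]
opening: 0.0622
Mz from F -0.006  Tz -0.031 sum -0.038 F [ 0.   0.2 -0.2] T [-0.07 -0.04 -0.03] yaw -22.02 L 0.0901 z 0.1109 ang -111.74 27.825
```

Released with no residual force. Next I lift straight up, then check.

```bash
python3 -m inch '[[70,0,-0.5,0,0,0,0],[70,0,-1,0,0,0,0],[70,0,-2,0,0,0,0],[70,0,-3,0,0,0,0],[70,0,-4,0,0,0,0],[70,0,-4,0,0,0,0],[70,0,-3,-4,0,0,0],[70,0,0,-5,0,0,0],[70,0,0,-5,0,0,0],[70,0,0,-5,0,0,0],[70,0,0,0,0,0,0]]'; python3 - <<'E'
from ov import *
for n in("top","scene"):
    D=[]
    for i in range(8):
        p,d=ctrl.read_camera(n);d=d.astype(float);d[d<=0]=np.nan;D.append(d)
    d=np.nanmedian(D,0);cv2.imwrite(f"pics/{n}_end.png",p[:,:,::-1])
    s,k=plane(n,d,[.587,.1363],.1,.14);print(n,s,k)
    W=cloud(n,np.nan_to_num(d));m=(np.hypot(W[...,0]-.587,W[...,1]-.1363)<.06)&(W[...,2]>.108)&(W[...,2]<.13);Q=W[m]
    print(cv2.minEnclosingCircle((Q[:,:2]*1000).astype(np.float32)))
    print([(round(r["p"],2),np.round(r["position"],4).tolist()) for r in ctrl.mark_of(n,"wrench")])
a=69-22-.0
A=overlay("top",cv2.imread("pics/top_end.png"),(175,130,255,230),.587,.1363,.1,68.2,5)
B=overlay("scene",cv2.imread("pics/scene_end.png"),(220,160,300,260),.587,.1363,.1,68.2,5)
cv2.imwrite("pics/end.png",np.hstack([A,B]))
E
```

```text
clock: 29.2
tcp_pos: [0.4817, -0.1272, 0.2863]
tcp_rot: [-1.565, 0.004, -0.388]
wrist_force: [0.7, 1.2, 0.2]
opening: 0.0649
top [ 0.00354787 -0.00286986  0.11685173] 303
((583.981201171875, 128.3763885498047), 50.86192321777344)
[(0.77, [0.5855, 0.1401, 0.1009]), (0.77, [0.3352, -0.4018, 0.0018])]
scene [-0.00225434  0.00647748  0.11672613] 294
((583.200927734375, 129.17550659179688), 51.937503814697266)
[(0.86, [0.3339, -0.4033, 0.0004]), (0.81, [0.5857, 0.136, 0.1]), (0.64, [0.2981, -0.122, -0.0045])]
```

View pics/end.png

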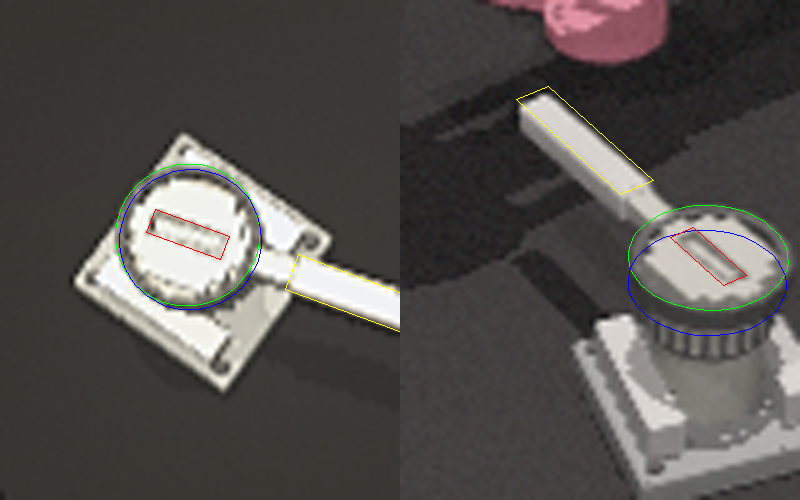

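View pics/scene_end.png

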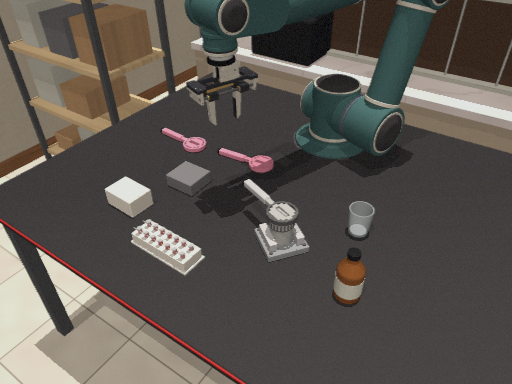

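The wrench sits level on the cap with the head at about (283,212) in scene. The bar shows through the slot, the gripper is clear and the bystanders are where they were.

```bash
python3 -c "
from station import ctrl
print(ctrl.sign_off(), ctrl.read_state()['clock'])"
```

```text
the job is handed in; nothing more can be done
the job is handed in; nothing more can be done
```

The wrench clicked once on the cap and now sits there level and released. I handed the job in at about 30 s of the 72 s; the hand-in reports no verdict.

- **Fitting:** I gripped the silver wrench about 90 mm from its slot, lined the slot up with the bar at 111°, and lowered it. There was no contact until it met the cap's flat top.
- **Turning:** I turned the handle clockwise about 41° before the cap started to come tight. The torque then rose to about 1.02 N m and fell to 0.96, 0.92 and 0.78 over the next 3° in 1° steps. I took that as the click and stopped, at roughly 0.05 rad of break-over.
- **Backing off:** Turning back 3° brought the torque up to about 1.03 N m again, as a break-over springing back would. I then unloaded the handle, let go and moved clear.

**Last checks:**
- Both cameras show the head flat to within 0.01 rad. Its top reads 117 mm, which puts the underside on the cap's flat top once the cameras' small height error is allowed for.
- The bar shows in the slot, and the gripper was clear of everything with about zero force.
- The bystanders and the pink look-alikes look unmoved in the picture. I checked that by eye only.

**Checks that disagreed:**
- The torque reading while the cap turned freely was about 0.1 N m, against the stated 0.25.
- One network fix in the top view put the wrench about 4 mm off the cap's axis; the scene view agreed to about 1 mm.
- The break-over angle was inferred from torque and handle angle, not measured directly.

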